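# Seat a printed housing in a corner fixture and lock it with the cam

## Robot

A 6-joint arm with a two-finger parallel gripper is mounted at the origin on the work surface. World frame = base frame: x ahead of the robot, y to its left, z up, the work surface at z = 0. Lengths are in m, angles in rad, forces in N, time in s.
With the tool pointing down it reaches from about 0.35 to 0.925 m from the base axis. Payload 6.4 kg.
Tool frame: the origin (TCP) lies midway between the tips of the shut fingers; the grasp point (between the pads) lies 19 mm behind it (env.grasp_offset is the distance from the TCP to the grasp point, in m); z points along the fingers, y is the line along which they close (so a half turn about z gives the same grasp; the last joint's range is limited). The gripper opens to 94 mm and grips with 3 to 60 N. Pads are 16 mm wide; open, the fingers measure 119 mm over their backs; the gripper's body (75 mm by 177 mm) begins 78 mm behind the grasp point.
Start: joints at [0.984, 0.245, 1.558, -0, 1.339, -0.174], TCP at [0.261, 0.595, 0.205] pointing down, gripper open.
Joint ranges: [-3.13, 3.13], [-1.02, 2.26], [0.13, 2.54], [-0.95, 4.09], [0.21, 2.88], [-2.74, 2.74]. Speed limits (rad/s): [2.57, 2.57, 3.14, 3.14, 3.14, 3.14].

## Interface

Orientations are given as a rotation vector (axis times angle).
In Python, from workcell import readout, imaging, env gives the robot as it stands.
- The arm moves only by the tool arm_command, never from a script. Its argument "steps" is a list of rows, each a list of 3 entries, a list of its own where there are three numbers: the closure, from 0 (fully open) to 1 (shut), then the shift along the tool's x, y, z in m, then the turn about the tool's z in degrees. A call has 1 to 10 rows; each row shifts and turns the commanded pose from where the row before left it, along the tool's axes as they then stand; what a row does not reach is not made up. A row lasts 1/8 s, in which the tool goes at most 62.5 mm and 10.7 degrees, less where a joint would pass 70% of its speed; a pose out of reach is approached as far as the arm can. A call is refused whole if a number of a shift passes 0.0625 or a number of a turn 10.7, either way. A call with a gripper value outside its range is refused whole. The fingers move at their own pace and stop on an object; "squeeze" is the grip in N (left out, the last holds). Time passes only in rows, so rows that do not move let the fingers close. It gives the time, the measured TCP pose, the force, the opening and the grip force at its end, in the units of the state.
- readout.sense(): the state, without advancing time (a new reading comes with each control period).
- imaging.get_image(name): name is "side" or "top"; returns a dict with "frame" (420x560x3 uint8, red, green, blue), "depth" (420x560 float32, m along the optical axis (not along the pixel's ray), 0 where there is no reading), "fx", "fy", "cx", "cy" (pixels), "rvec" (rotation vector, rad) and "tvec" (3), from world to camera coordinates, as OpenCV has them. Camera axes: x right, y down, z forward; pixel columns grow to the right and rows downward; lengths in m; the calibration is good to about 2 mm. A picture is of the moment at which its call begins.
- env.hand_in(): hands the job in; it is judged then, once.
The state is a dict: "time_s": time; "joint_positions": joint angles; "qvel": joint speeds; "joint_torque": joint torques, N m; "tcp_pos": TCP position; "orientation": TCP orientation; "ft_force": force on the tool from outside, world axes, zero at the start; "wrist_torque": the same for the moment, N m; "gripper_width": finger opening in m; "grip_force": force on a finger pad.
Only numpy, scipy, OpenCV 4.12 (cv2) and the standard library are available. Lean on these libraries where they do the work, as an engineer would, in place of code of your own. Each camera call takes 0.05 s, during which the arm holds its last target. There are 200 camera calls.

## Task

Push the orange printed housing across the fixture plate, without lifting it off the plate, until it sits flush against both steel bars of the corner (the rear bar and the end bar). Then push the cam lever round, clockwise seen from above, until it jams and the cam presses tight against the housing, and leave it locked. Do not disturb the other printed parts, the cup or the screwdriver.

Things in the scene. Friction and masses are not known exactly. Their poses are not given: they have to be found in the camera images.
- plate: Fixed aluminium tooling plate, 250 (its x) x 270 (its y) x 12 mm thick, flat on the table, with a 40 mm grid of small dark holes. Origin at the centre of its underside; x points away from the robot, y to the robot's left, z up, but it is turned up to 0.25 rad either way. It carries two steel bars in an L and a cam clamp.
- rear_bar (a point): Middle of the rear bar's inner face (towards the robot), at the plate's top face; plate frame x = +58, y = +15, z = +12 mm. Fixed steel bar 14 mm wide, 18 mm high above the plate (screw heads 5 mm more), running along the plate's y from -44 to +74 mm.
- end_bar (a point): Middle of the end bar's inner face (towards the plate's -y), at the plate's top face; plate frame x = -10, y = +82, z = +12 mm. Fixed steel bar like the rear bar, at the left, running along the plate's x from -81 to +61 mm. The cam faces it across the housing's place.
- housing: Orange printed housing, closed block 76 (its x) x 104 (its y) mm, upright sides 26 mm high, top 29 mm with dark vent slots and four 5 mm bosses; 0.08 to 0.17 kg. Origin at the centre of its underside, z up. Starts flat on the plate, turned up to 0.22 rad from it, in front of the cam, 25 to 60 mm short of the end bar and 52 to 78 mm short of the rear bar.
- nest (a point): Point on the plate's top face where the housing's origin is when it sits home against both bars (plate frame x = +20, y = +30, z = +12 mm); axes parallel to the plate's, as are the housing's when home. The open cam leaves only about 7 mm of play beside the housing here, so bring it to the end bar first, then in to the rear bar.
- cam: Eccentric steel disc, 30 mm diameter, 2 to 18 mm above the plate, turning with the lever; disc centre 7 mm from the pivot. Origin on the vertical pivot axis at the plate's top face (plate frame x = +44, y = -39.6, z = +12 mm); its x axis points along the lever, away from the pivot.
- clamp_lever (a joint): Lever angle, rad, growing clockwise seen from above. 0 = open: points to -75 deg in the plate's frame (-y, a little +x). Starts at 0 to 0.35. With the housing home the cam meets its -y side at about 1.5 and is tight from about 1.56; stop at 1.7 (points almost to -x). Stays where left. Needs about 3 N at 50 mm from the pivot, then 8 to 15 N to tighten on the housing.
- lever_knob (a point): Centre of the black ball knob (22 mm diameter) at the lever's end, 72 mm from the pivot, 43 mm above the plate's top. The lever is a dark steel bar 12 mm wide, 18.5 to 26.5 mm above the plate's top, reaching 76 mm from the pivot; a stem of 8 mm diameter carries the ball.
- insert_cup: Small open steel cup, 42 mm across, 30 mm high, on the front left corner of the plate; origin at the centre of its underside. To be left alone.
- lattice_dome: Orange printed lattice dome, 112 mm across, 50 mm high, on the table beside the plate; origin at the centre of its underside. To be left alone.
- brimmed_drum: Orange printed drum, 90 mm across and 78 mm high with a thin 112 mm brim, on the table beside the plate; origin at the centre of its underside. To be left alone.
- screwdriver: Screwdriver, 170 mm long, lying on the table to the right of the plate; origin at the middle of its underside. To be left alone.
Things that resemble listed ones, but are neither listed nor needed, are in the scene too. Leave any purple look-alike of the housing alone.

How it is judged:
At the end, for the whole second after the job is handed in: The housing lies flat on the plate within 2.5 mm of its home position against both bars and within 0.03 rad of square to them, at rest; the lever is swung past 1.4 rad and the cam by itself presses on the housing with more than 2 N (x of housing in the frame of nest between -0.0025 and 0.0025 m and y of housing in the frame of nest between -0.0025 and 0.0025 m and z of housing in the frame of nest below 0.002 m and angle between the x axis of housing and the x axis of nest, either way round below 0.03 rad and value of joint clamp_lever above 1.4 rad and contact force between cam and housing above 2 N and linear speed of housing below 0.005 m/s); the robot touches nothing.
It fails at once if the housing is lifted more than 6 mm off the plate (z of housing in the frame of nest above 0.006 m).
It fails at once if the housing is tipped by more than 0.12 rad (angle between housing's own z axis and vertical above 0.12 rad).
It fails at once if the insert cup, lattice dome, brimmed drum or screwdriver is moved more than 15 mm (distance of any of insert_cup, lattice_dome, brimmed_drum, screwdriver from where it was at the start of the episode above 0.015 m).
It also fails if it takes over 64 s, if anything falls off the work surface, if the arm or the gripper's body presses on something with over 40 N, if the wrist force passes 120 N, or if a joint passes its speed limit or range.

## Working session

There is one attempt and no reset: what is moved stays moved. The work goes in short steps, Python scripts to look and compute and a tool call to move; the robot and the scene stay as the last step left them, time stands still between calls to the robot, and variables do not carry over. Pictures are saved under pics/ and viewed, at most 10 in all, crops included, and the job is handed in when it is done.

Besides the shell and the picture viewer there is one more tool, called after "Request:" as name([rows], argument=value, ...), one row to a line, values as JSON. arm_command: Moves the arm, as the interface text tells. Its arguments: {"type":"object","properties":{"steps":{"type":"array"},"squeeze":{"type":"number"}},"required":["steps"]}

```bash
mkdir -p pics; python3 - <<'E'
from workcell import readout, imaging, env
import cv2, numpy as np
print(readout.sense())
for n in ("top","side"):
    d=imaging.get_image(n); np.savez(f"{n}0.npz",**d)
    cv2.imwrite(f"pics/{n}0.png",d["frame"][:,:,::-1])
    print(n,d["fx"],d["cx"],d["cy"],d["rvec"],d["tvec"])
E
```

```text
{'time_s': 0.0, 'joint_positions': array([ 9.83875382e-01,  2.45782747e-01,  1.55895795e+00,  1.83665962e-05,
        1.33869038e+00, -1.74093411e-01]), 'qvel': array([-0.00089403,  0.0002904 , -0.00021994,  0.00115452, -0.00177809,
        0.00046823]), 'joint_torque': array([-4.43565432e-05, -4.15859306e+01, -3.14588857e+01,  6.84530265e-02,
        3.35644023e-02, -1.70724429e-04]), 'tcp_pos': array([0.2604435 , 0.59491388, 0.20439553]), 'orientation': array([-6.43735883e-01, -3.07421659e+00,  2.67022494e-03]), 'ft_force': array([ 0.61304677, -0.19853995,  0.25463579]), 'wrist_torque': array([-0.06221239,  0.00169753, -0.00153947]), 'grip_force': 0.0, 'gripper_width': 0.09411779732227014}
top 473.1315227498043 287.4842349534966 205.4019840772214 [ 2.14638703 -2.04405025  0.23456938] [-0.01977748  0.55359981  1.04952465]
side 383.6091378779994 280.3707509834975 207.45798374299565 [ 2.32319566 -0.62152236  0.2662196 ] [-0.47108964  0.23717196  0.76672905]
```

View pics/top0.png

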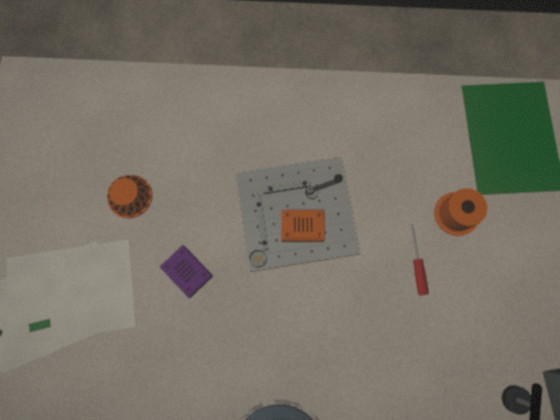

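View pics/side0.png

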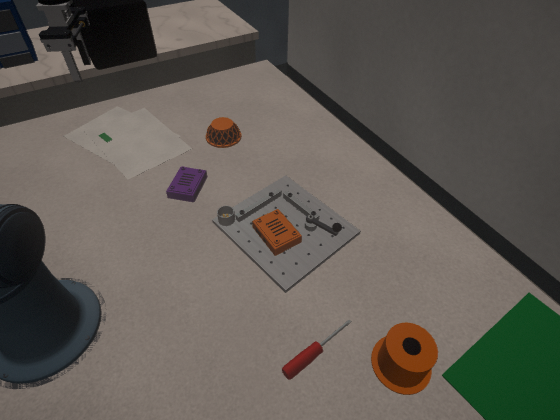

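The top view shows the plate with corners near (237,172), (342,157), (359,254) and (250,271). The housing is at (303,226), the knob at (338,178) and the cup at (258,259). The purple look-alike and the other parts are well clear of the plate.

```bash
cat > h.py <<'E'
import cv2, numpy as np
from scipy.spatial.transform import Rotation as R
def ray(d,uv,z):
    Rm=cv2.Rodrigues(np.array(d["rvec"],float))[0]; t=np.array(d["tvec"],float).ravel()
    uv=np.atleast_2d(uv).astype(float); K=[float(d[k]) for k in("fx","fy","cx","cy")]
    v=np.c_[(uv[:,0]-K[2])/K[0],(uv[:,1]-K[3])/K[1],np.ones(len(uv))]@Rm
    c=-Rm.T@t
    return c+v*((z-c[2])/v[:,2])[:,None]
def big(m,near=None):
    cs=cv2.findContours(m.astype(np.uint8),cv2.RETR_EXTERNAL,cv2.CHAIN_APPROX_NONE)[0]
    cs=[c for c in cs if cv2.contourArea(c)>20]
    if near is not None: return min(cs,key=lambda c:np.hypot(*(c.mean((0,1))-near)))
    return max(cs,key=cv2.contourArea)
def rect(P):  # world points -> centre, size, angle
    (c,s,a)=cv2.minAreaRect((P[:,:2]*1000).astype(np.float32)); return np.array(c),np.array(s),a
def orange(d):
    hsv=cv2.cvtColor(d["frame"],cv2.COLOR_RGB2HSV); return (hsv[...,0]<16)&(hsv[...,1]>150)&(hsv[...,2]>70)
E
python3 - <<'E'
from h import *
d=np.load("top0.npz"); f=d["frame"].astype(int)
hsv=cv2.cvtColor(d["frame"],cv2.COLOR_RGB2HSV)
print(f[165,250],f[140,250],f[245,330],f[300,300])
# plate: bluish grey
m=((f[...,0]-f[...,2])<6); m[:140]=0;m[290:]=0;m[:,:215]=0;m[:,380:]=0
m=cv2.morphologyEx(m.astype(np.uint8),cv2.MORPH_OPEN,np.ones((3,3)))
c=big(m); print("plate",rect(ray(d,c[:,0],0.012)), cv2.boundingRect(c))
o=orange(d); c=big(o,(303,226)); print("housing z.039",rect(ray(d,c[:,0],0.039)),rect(ray(d,c[:,0],0.027)))
print(hsv[226,290],hsv[240,303])
print("cam", ray(d,[[280,210]],0),(-cv2.Rodrigues(d["rvec"])[0].T@d["tvec"]))
for n,uv,z in (("knob",(338,178),.055),("cup",(258,259),.042),("c1",(237,172),.012),("c2",(342,157),.012),("c3",(359,254),.012),("c4",(250,271),.012)): print(n,ray(d,[uv],z)[0])
z=cv2.resize(d["frame"][145:285,225:370],None,fx=5.5,fy=4.2) if 0 else cv2.resize(d["frame"][145:285,225:370],None,fx=4,fy=4,interpolation=cv2.INTER_CUBIC)
cv2.imwrite("pics/crop0.png",z[:,:,::-1])
E
```

```text
[137 131 120] [134 124 115] [114 115 109] [137 128 117]
plate (array([618.9631958 , -72.03634644]), array([10.52227879, 31.1709919 ]), 21.775373458862305) (315, 183, 12, 7)
housing z.039 (array([512.62750244, -30.7547226 ]), array([70.33612061, 98.35749817]), 2.785191774368286) (array([514.93139648, -31.00642395]), array([71.09701538, 99.42152405]), 2.7852110862731934)
[ 11 175 144] [ 11 153 107]
cam [[0.55630494 0.02616061 0.        ]] [ 0.29966235 -0.00749025  1.14826489]
knob [ 0.62958304 -0.11067072  0.055     ]
cup [0.42707262 0.07015904 0.042     ]
c1 [0.6459651  0.13872524 0.012     ]
c2 [ 0.69831204 -0.12345934  0.012     ]
c3 [ 0.45442491 -0.1699303   0.012     ]
c4 [0.40095765 0.08954491 0.012     ]
```

View pics/crop0.png

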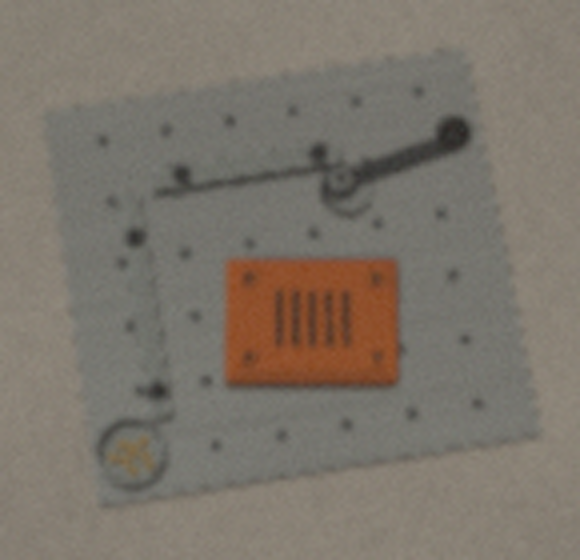

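The crop shows the pivot at about crop px (340,180), the knob at (453,131), the bars and the cup clearly. The plate comes out centred at about (0.550, -0.016) with yaw +0.195. The housing is at plate frame (-39, -7) mm, turned about -0.15, and the lever is near 0. That agrees with the task text, so I'll start moving.

Request:
arm_command([
  [0.58,[0,0,0],9.2],
  [0.58,[0,0,0],9.2],
  [0.58,[0,0,0],9.2],
  [0.58,[0,0,0],9.2],
  [0.58,[0,0,0],9.2],
  [0.58,[0,0,0],9.2],
  [0.58,[-0.05,0.008,0],0],
  [0.58,[-0.05,0.008,0],0],
  [0.58,[-0.05,0.008,0],0],
  [0.58,[-0.05,0.008,0],0],
], squeeze=20)

```text
time_s: 1.35
tcp_pos: [0.3309, 0.4037, 0.205]
orientation: [1.995, 2.427, -0.001]
ft_force: [1.4, -0.2, 0.4]
gripper_width: 0.0393
grip_force: 0.0
```

Request:
arm_command([
  [0.58,[-0.05,0.008,0],0],
  [0.58,[-0.05,0.008,0],0],
  [0.58,[-0.05,0.008,0],0],
  [0.58,[-0.05,0.008,0],0],
  [0.58,[-0.05,0.008,0],0],
  [0.58,[-0.05,0.008,0],0],
  [0.58,[-0.05,0.008,0],0],
  [0.58,[-0.05,0.008,0],0],
  [0.58,[-0.05,0.008,0],0],
  [0.58,[-0.05,0.008,0],0],
])

```text
time_s: 2.6
tcp_pos: [0.5061, -0.0713, 0.2051]
orientation: [-1.995, -2.426, 0.0]
ft_force: [1.2, 0.4, -0.1]
gripper_width: 0.0393
grip_force: 0.0
```

```bash
cat >> h.py <<'E'
C=np.array([.5499,-.0163]); YAW=.195
def toplate(p,yaw=YAW):
    c,s=np.cos(yaw),np.sin(yaw); p=np.atleast_2d(p)[:,:2]-C
    return np.c_[c*p[:,0]+s*p[:,1],-s*p[:,0]+c*p[:,1]]
def st():
    from workcell import readout
    s=readout.sense(); M=R.from_rotvec(s["orientation"]).as_matrix()
    print("t",s["time_s"],"plate xy mm",toplate(s["tcp_pos"])[0]*1000,"z",s["tcp_pos"][2]*1000,"tool y deg in plate",np.degrees(np.arctan2(M[1,1],M[0,1])-YAW),"w",s["gripper_width"],"F",s["ft_force"].round(1),"q",s["joint_positions"].round(2))
E
python3 -c "from h import *;st()"
```

```text
t 2.6 plate xy mm [-53.6325013 -45.5007734] z 205.13724798342545 tool y deg in plate -0.04409601208971545 w 0.03925541105166561 F [ 1.2  0.4 -0.1] q [-0.36 -0.08  1.91  0.    1.32 -0.56]
```

Request:
arm_command([
  [0.58,[-0.05,0.008,0],0],
  [0.58,[0,0,0.04],0],
  [0.58,[0,0,0.04],0],
  [0.58,[0,0,0.04],0],
  [0.58,[0,0,0.03],0],
  [0.58,[0,0,0.02],0],
  [0.58,[0,0,0.014],0],
  [0.58,[0,0,0],0],
])

```text
time_s: 3.6
tcp_pos: [0.5227, -0.1169, 0.0205]
orientation: [-1.994, -2.425, 0.001]
ft_force: [-0.2, 0.0, 0.1]
gripper_width: 0.0398
grip_force: 0.0
```

```bash
python3 - <<'E'
from h import *; st()
from workcell import imaging
d=imaging.get_image("top"); cv2.imwrite("pics/a1.png",cv2.resize(d["frame"][140:290,220:400],None,fx=4,fy=4,interpolation=cv2.INTER_CUBIC)[:,:,::-1])
E
```

```text
t 3.6 plate xy mm [-46.12588065 -93.4108417 ] z 20.509988980313253 tool y deg in plate -0.02272641413571548 w 0.03980259995681116 F [-0.2  0.   0.1] q [-0.43  0.23  1.95 -0.    0.96 -0.63]
```

View pics/a1.png

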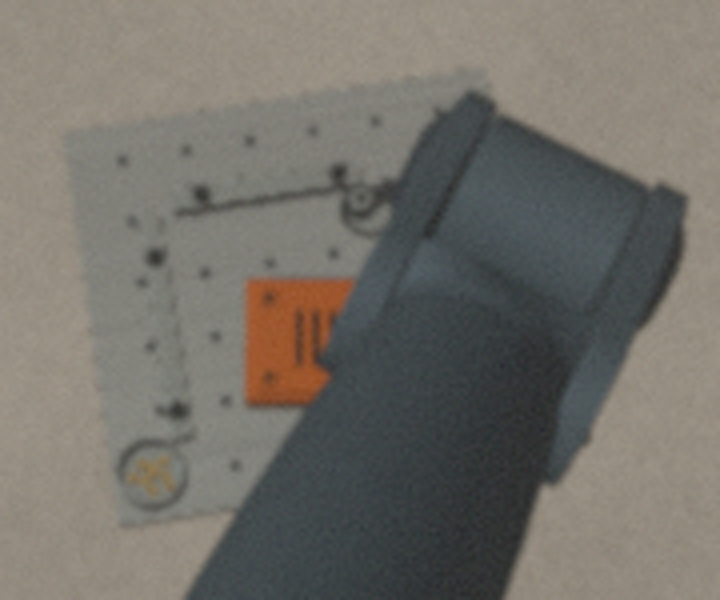

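The arm covers the right half of the housing, which hasn't moved (left edge at crop px (247,340)). The gripper is down on its -y side, so I push towards the end bar.

Request:
arm_command([
  [0.58,[0.008,0,0],0],
  [0.58,[0.008,0,0],0],
  [0.58,[0.006,0,0],0],
  [0.58,[0.006,0,0],0],
  [0.58,[0.006,0,0],0],
  [0.58,[0.006,0,0],0],
  [0.58,[0.006,0,0],0],
  [0.58,[0.005,0,0],0],
  [0.58,[0.003,0,0],0],
  [0.58,[0,0,0],0],
])

```text
time_s: 4.9
tcp_pos: [0.5128, -0.0639, 0.0212]
orientation: [-1.994, -2.426, 0.0]
ft_force: [-0.1, -0.4, -0.1]
gripper_width: 0.0395
grip_force: 0.0
```

Request:
arm_command([
  [0.58,[0.003,0,0],0],
  [0.58,[0.003,0,0],0],
  [0.58,[0,0,0],0],
])

```text
time_s: 5.28
tcp_pos: [0.5118, -0.0581, 0.0214]
orientation: [-1.995, -2.427, 0.0]
ft_force: [-0.0, -0.9, 0.3]
gripper_width: 0.0396
grip_force: 0.0
```

```bash
cat >> h.py <<'E'
def hous(name=None):
    from workcell import imaging
    d=imaging.get_image("top"); c=big(orange(d),(295,215)); c0,s,a=rect(ray(d,c[:,0],.039))
    print("housing plate mm",toplate(c0/1000)*1000,"size",s,"deg rel",(a-np.degrees(YAW)+45)%90-45)
    if name: cv2.imwrite(f"pics/{name}.png",cv2.resize(d["frame"][140:290,220:400],None,fx=4,fy=4,interpolation=cv2.INTER_CUBIC)[:,:,::-1])
E
python3 -c "from h import *;st();hous()"
```

```text
t 5.275 plate xy mm [-45.51467582 -33.61633609] z 21.377344035588777 tool y deg in plate -0.01193072421646318 w 0.03955667507203319 F [-0.  -0.9  0.3] q [-0.33  0.19  2.    0.    0.95 -0.53]
housing plate mm [[-31.75967066  70.46730695]] size [43.58001328 19.14008331] deg rel -7.987403119324128
```

Request:
arm_command([
  [0.58,[0.002,0,0],0],
  [0.58,[0.002,0,0],0],
  [0.58,[0,0,0],0],
])

```text
time_s: 5.7
tcp_pos: [0.512, -0.0554, 0.0221]
orientation: [1.992, 2.425, -0.001]
ft_force: [0.4, -4.4, 0.5]
gripper_width: 0.0397
grip_force: 2.7
```

Request:
arm_command([
  [0.58,[0.002,0,0],0],
  [0.58,[0,0,0],0],
])

```text
time_s: 5.95
tcp_pos: [0.5126, -0.0551, 0.0227]
orientation: [1.988, 2.424, -0.003]
ft_force: [1.5, -11.0, -0.1]
gripper_width: 0.0394
grip_force: 5.5
```

Request:
arm_command([
  [0.58,[-0.02,0,0],0],
  [0.58,[0,0,-0.04],0],
  [0.58,[0,0,-0.045],0],
  [0.58,[0.038,-0.035,0],0],
  [0.58,[0.038,-0.035,0],0],
  [0.5,[0,0,0],10],
  [0.5,[0,0,0],10],
  [0.5,[0,0,0],10],
  [0.5,[0,0,0],10],
  [0.5,[0,0,0],10],
])

```text
time_s: 7.2
tcp_pos: [0.4309, -0.011, 0.1061]
orientation: [-2.836, -1.346, 0.001]
ft_force: [0.4, 0.1, -0.1]
gripper_width: 0.047
grip_force: 0.0
```

Request:
arm_command([
  [0.4,[0,0,0],10],
  [0.4,[0,0,0],10],
  [0.4,[0,0,0],10],
  [0.4,[0,0,0],10],
  [0.4,[0,0,0],0],
])

```text
time_s: 7.82
tcp_pos: [0.4309, -0.0111, 0.1062]
orientation: [-3.125, -0.307, 0.002]
ft_force: [-0.3, -0.2, -0.7]
gripper_width: 0.0565
grip_force: 0.0
```

```bash
python3 -c "from h import *;st();hous('a2')"
```

```text
t 7.825 plate xy mm [-115.69991043   28.12011382] z 106.15926346473798 tool y deg in plate -89.95104241452678 w 0.056454275993499184 F [-0.3 -0.2 -0.7] q [-0.29 -0.17  2.18  0.    1.13  1.08]
housing plate mm [[-198.15399867 -258.21864769]] size [76.89402008 18.0502758 ] deg rel -2.5336532242283027
```

View pics/a2.png

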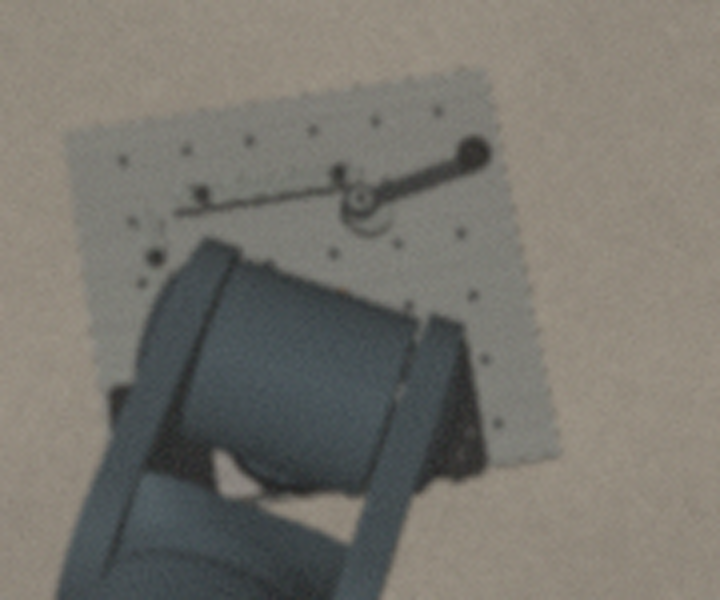

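The arm hides the housing from the top camera, so I'll check it from the side camera.

```bash
python3 - <<'E'
from h import *
from workcell import imaging
d=imaging.get_image("side"); np.savez("side1.npz",**d)
cv2.imwrite("pics/s1.png",cv2.resize(d["frame"][160:300,190:370],None,fx=4,fy=4,interpolation=cv2.INTER_CUBIC)[:,:,::-1])
E
```

```text
(no output)
```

View pics/s1.png

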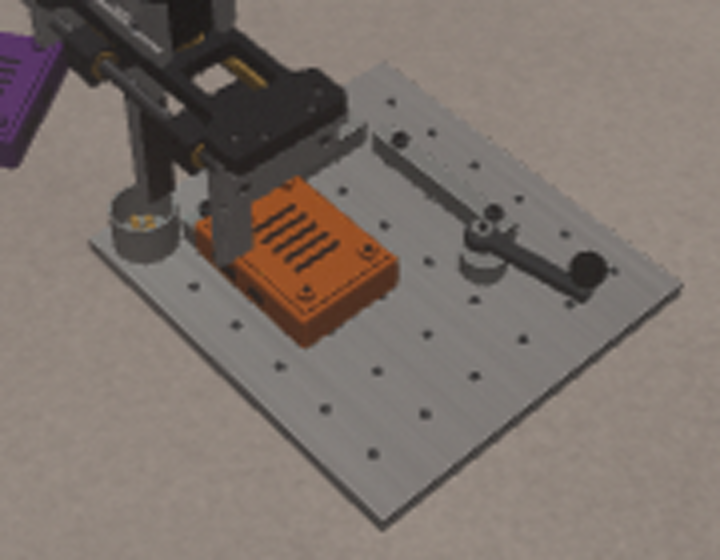

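```bash
python3 - <<'E'
from h import *
d=np.load("side1.npz")
print(toplate(ray(d,[[190+305/4,160+318/4],[190+398/4,160+258/4]],.038))*1000)
E
```

```text
[[-78.61036724 -21.37477003]
 [ -7.81614836 -22.73891734]]
```

The housing's -y face is at y ≈ -22 and its -x face at ≈ -81, so it is flush on the end bar. Next I descend behind it and push towards the rear bar.

Request:
arm_command([
  [0.4,[0,0.002,0.04],0],
  [0.4,[0,0,0.03],0],
  [0.4,[0,0,0.015],0],
  [0.4,[0,0,0],0],
  [0.4,[0.009,0,0],0],
  [0.4,[0.009,0,0],0],
  [0.4,[0.008,0,0],0],
  [0.4,[0.008,0,0],0],
  [0.4,[0.008,0,0],0],
  [0.4,[0.006,0,0],0],
])

```text
time_s: 9.18
tcp_pos: [0.4792, -0.0036, 0.0214]
orientation: [-3.127, -0.305, 0.0]
ft_force: [-1.1, 0.5, 1.0]
gripper_width: 0.0565
grip_force: 0.5
```

Request:
arm_command([
  [0.4,[0.006,-0.0003,0],0],
  [0.4,[0.006,-0.0003,0],0],
  [0.4,[0.006,-0.0003,0],0],
  [0.4,[0.006,-0.0003,0],0],
  [0.4,[0.006,-0.0003,0],0],
  [0.4,[0.004,0,0],0],
  [0.4,[0.002,0,0],0],
  [0.4,[0,0,0],0],
])

```text
time_s: 10.18
tcp_pos: [0.514, 0.0048, 0.0215]
orientation: [-3.127, -0.305, -0.001]
ft_force: [0.2, -0.0, -1.1]
gripper_width: 0.0566
grip_force: 0.0
```

```bash
python3 -c "from h import *;st()"
```

```text
t 10.175 plate xy mm [-31.12528492  27.6093648 ] z 21.522068295902265 tool y deg in plate -90.02344371630397 w 0.05659510367456332 F [ 0.2 -0.  -1.1] q [-0.21  0.18  2.01  0.    0.95  1.16]
```

Request:
arm_command([
  [0.4,[0.002,0,0],0],
  [0.4,[0.002,0,0],0],
  [0.4,[0,0,0],0],
])

```text
time_s: 10.55
tcp_pos: [0.5179, 0.0055, 0.0215]
orientation: [3.127, 0.305, 0.001]
ft_force: [-0.7, 0.3, -0.2]
gripper_width: 0.0565
grip_force: 0.0
```

Request:
arm_command([
  [0.4,[0.002,0,0],0],
  [0.4,[0,0,0],0],
])

```text
time_s: 10.8
tcp_pos: [0.5183, 0.0056, 0.0213]
orientation: [3.127, 0.306, -0.006]
ft_force: [-5.8, -2.0, 5.5]
gripper_width: 0.0564
grip_force: 3.0
```

```bash
python3 -c "from h import *;st()"
```

```text
t 10.8 plate xy mm [-26.74750611  27.6136014 ] z 21.29687493248523 tool y deg in plate -89.9931256667797 w 0.05641361332708502 F [-5.8 -2.   5.5] q [-0.21  0.2   1.99 -0.    0.96  1.17]
```

Request:
arm_command([
  [0.4,[0.0015,0,0],0],
  [0.4,[0,0,0],0],
  [0.4,[0,0,0],0],
])

```text
time_s: 11.18
tcp_pos: [0.5183, 0.0057, 0.0211]
orientation: [3.126, 0.307, -0.012]
ft_force: [-10.5, -4.2, 9.0]
gripper_width: 0.0561
grip_force: 5.6
```

```bash
python3 - <<'E'
from h import *; st()
from workcell import imaging
d=imaging.get_image("side"); np.savez("side2.npz",**d)
cv2.imwrite("pics/s2.png",cv2.resize(d["frame"][160:300,190:370],None,fx=4,fy=4,interpolation=cv2.INTER_CUBIC)[:,:,::-1])
E
```

```text
t 11.175 plate xy mm [-26.69484944  27.66774621] z 21.140404336020268 tool y deg in plate -89.96306057874905 w 0.056130065257101305 F [-10.5  -4.2   9. ] q [-0.21  0.2   1.99 -0.    0.96  1.17]
```

View pics/s2.png

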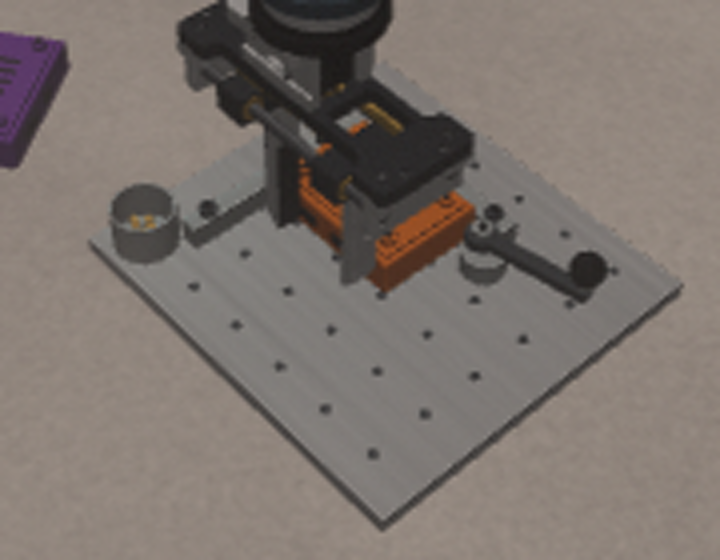

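It is firmly seated, so I back off, lift, and go over to the lever's far side.

Request:
arm_command([
  [0.4,[-0.015,0,0],0],
  [0.4,[-0.015,0,0],0],
  [0.4,[0,0,-0.05],0],
  [0.4,[0,0,-0.05],0],
  [1,[0.03,0.026,-0.02],0],
  [1,[0.03,0.026,0],0],
  [1,[0.03,0.026,0],0],
  [1,[0.03,0.026,0],0],
  [1,[0.03,0.026,0],0],
  [1,[0,0,0],0],
])

```text
time_s: 12.48
tcp_pos: [0.6647, -0.0995, 0.141]
orientation: [3.127, 0.303, 0.001]
ft_force: [-0.4, -0.4, 1.1]
gripper_width: 0.001
grip_force: 0.0
```

Request:
arm_command([
  [1,[0,0,0],-10.3],
  [1,[0,0,0],-10.3],
  [1,[0,0,0],-10.3],
  [1,[0,0,0],-10.3],
  [1,[0,0,0],-10.3],
  [1,[0,0,0],-10.3],
  [1,[0,0,0],-10.3],
  [1,[0,0,0],-10.3],
  [1,[0,0,0],-10.3],
  [1,[0,0,0],-10.3],
])

```text
time_s: 13.72
tcp_pos: [0.6626, -0.0974, 0.1414]
orientation: [-1.699, -2.642, -0.0]
ft_force: [0.8, 0.4, 0.2]
gripper_width: 0.0003
grip_force: 0.0
```

```bash
python3 - <<'E'
from h import *; st(); hous()
from workcell import imaging
d=imaging.get_image("side"); np.savez("side3.npz",**d)
cv2.imwrite("pics/s3.png",cv2.resize(d["frame"][160:300,190:370],None,fx=4,fy=4,interpolation=cv2.INTER_CUBIC)[:,:,::-1])
E
```

```text
t 13.725 plate xy mm [  94.81567645 -101.39204543] z 141.39074994131488 tool y deg in plate 13.33904298745822 w 0.0002888422474902811 F [0.8 0.4 0.2] q [-0.32  0.35  1.55  0.    1.24 -0.74]
housing plate mm [[37.40098491 75.38033942]] size [25.15217972 51.74951935] deg rel -33.85788055729715
```

View pics/s3.png

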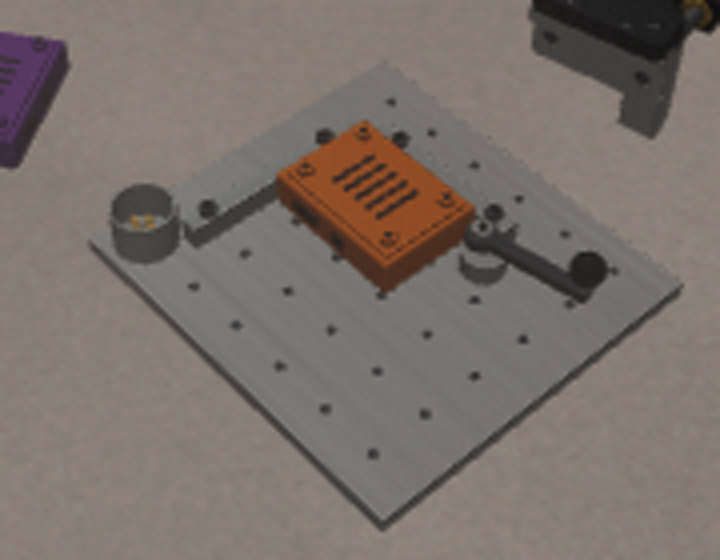

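The housing sits in the corner with its top near (375,195) in the crop. The lever is still open and the gripper is clear at upper right. I descend beside the knob and start the swing.

Request:
arm_command([
  [1,[0,0,0.05],0],
  [1,[0,0,0.03],0],
  [1,[0,0,0.015],0],
  [1,[0,-0.006,0],0],
  [1,[0,-0.005,0],0],
  [1,[-0.0018,-0.0064,0],5],
  [1,[-0.0018,-0.0064,0],5],
  [1,[-0.0018,-0.0064,0],5],
  [1,[-0.0018,-0.0064,0],5],
  [1,[0,0,0],0],
])

```text
time_s: 15.08
tcp_pos: [0.6325, -0.1174, 0.0484]
orientation: [2.137, 2.298, 0.002]
ft_force: [0.7, -0.4, 0.9]
gripper_width: 0.0004
grip_force: 0.5
```

```bash
cat >>h.py <<'E'
def lev():
    from workcell import readout
    s=readout.sense(); M=R.from_rotvec(s["orientation"]).as_matrix(); p=toplate(s["tcp_pos"])[0]*1000-[44,-39.6]
    c,s_=np.cos(YAW),np.sin(YAW); P=np.array([[c,s_],[-s_,c]])
    print("tcp rel pivot in tool xy",[float(np.dot(P@M[:2,i],p)) for i in(0,1)],"implied lever deg",-75-np.degrees(np.arctan2(*(P@M[:2,1])[::-1])-np.pi/2) )
E
python3 -c "
from h import *
st();lev()
d=np.load('side3.npz')
print(toplate(ray(d,np.array([[388,266],[475,208],[278,172]])/4+[190,160],.038))*1000)"
```

```text
t 15.075 plate xy mm [  61.46832756 -115.20403114] z 48.41681849880944 tool y deg in plate -7.0142885394185885 w 0.0003564728987284483 F [ 0.7 -0.4  0.9] q [-0.36  0.4   1.67  0.    1.07 -0.43]
tcp rel pivot in tool xy [-72.90486812793925, 26.56998834415594] implied lever deg 22.014288539418587
[[-16.47879523 -23.47553314]
 [ 55.01107342 -23.75447979]
 [-16.94097168  78.18766573]]
```

Request:
arm_command([
  [1,[-0.0018,-0.0084,0],5],
  [1,[-0.0018,-0.0064,0],5],
  [1,[-0.0018,-0.0064,0],5],
  [1,[-0.0018,-0.0064,0],5],
  [1,[-0.0018,-0.0064,0],5],
  [1,[-0.0018,-0.0064,0],5],
  [1,[-0.0018,-0.0064,0],5],
  [1,[-0.0018,-0.0064,0],5],
  [1,[-0.0018,-0.0064,0],5],
  [1,[-0.0018,-0.0064,0],5],
])

```text
time_s: 16.32
tcp_pos: [0.5668, -0.115, 0.0483]
orientation: [2.909, 1.177, 0.005]
ft_force: [1.7, -2.5, 1.1]
gripper_width: 0.0003
grip_force: 1.2
```

```bash
python3 - <<'E'
from h import *; st(); lev()
from workcell import imaging
d=imaging.get_image("side"); np.savez("side4.npz",**d)
cv2.imwrite("pics/s4.png",cv2.resize(d["frame"][160:300,190:370],None,fx=4,fy=4,interpolation=cv2.INTER_CUBIC)[:,:,::-1])
E
```

```text
t 16.325 plate xy mm [  -2.53382652 -100.11817648] z 48.31069059916919 tool y deg in plate -57.10788685916171 w 0.00025723003627961516 F [ 1.7 -2.5  1.1] q [-0.4   0.27  1.84 -0.    1.03  0.41]
tcp rel pivot in tool xy [-71.93922835198451, 25.545915573036776] implied lever deg 72.10788685916171
```

View pics/s4.png

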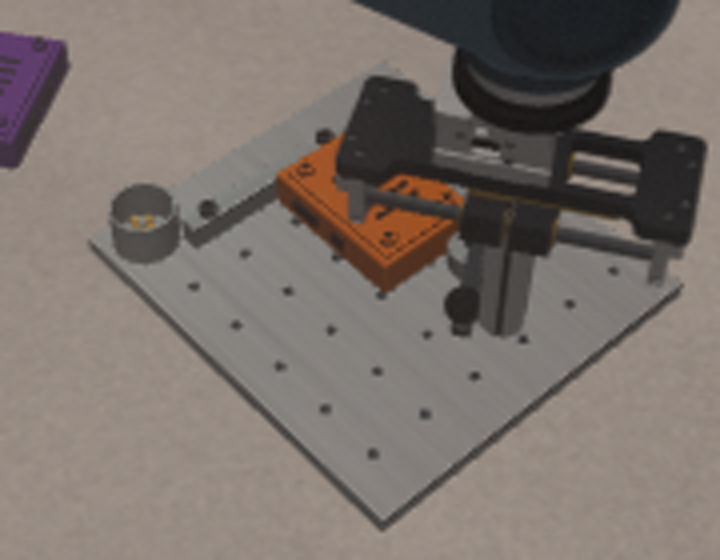

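The knob, at crop px (462,305), is against the fingers and the lever is at about 72°. I continue in smaller steps.

Request:
arm_command([
  [1,[-0.0018,-0.0064,0],5],
  [1,[-0.0018,-0.0064,0],5],
  [1,[-0.0018,-0.0064,0],5],
  [1,[-0.0008,-0.0032,0],2.5],
  [1,[0,0,0],0],
])

```text
time_s: 17.0
tcp_pos: [0.5479, -0.1015, 0.048]
orientation: [3.053, 0.727, 0.003]
ft_force: [0.4, -4.9, 4.1]
gripper_width: 0.0007
grip_force: 2.4
```

Request:
arm_command([
  [1,[-0.0005,-0.002,0],1.5],
  [1,[-0.0005,-0.002,0],1.5],
  [1,[0,0,0],0],
])

```text
time_s: 17.38
tcp_pos: [0.5456, -0.0995, 0.0481]
orientation: [3.069, 0.646, 0.003]
ft_force: [0.5, -8.1, 4.1]
gripper_width: 0.0005
grip_force: 4.2
```

```bash
python3 -c "from h import *;st();lev()"
```

```text
t 17.375 plate xy mm [-20.30044499 -80.76261559] z 48.090986443526376 tool y deg in plate -77.40277966410552 w 0.0004605235796094615 F [ 0.5 -8.1  4.1] q [-0.38  0.22  1.9  -0.    1.01  0.77]
tcp rel pivot in tool xy [-71.73007405730061, 26.147646486445932] implied lever deg 92.40277966410551
```

Request:
arm_command([
  [1,[-0.0005,-0.002,0],1.5],
  [1,[0,0,0],0],
])

```text
time_s: 17.62
tcp_pos: [0.5446, -0.0984, 0.0482]
orientation: [3.076, 0.606, 0.004]
ft_force: [0.5, -10.2, 3.0]
gripper_width: 0.0005
grip_force: 5.2
```

Request:
arm_command([
  [1,[0,-0.002,0],0],
  [1,[0,0,0],0],
])

```text
time_s: 17.88
tcp_pos: [0.5438, -0.0971, 0.0482]
orientation: [3.075, 0.606, 0.003]
ft_force: [0.5, -12.8, 2.7]
gripper_width: 0.0003
grip_force: 5.9
```

```bash
python3 -c "from h import *;st();lev()"
```

```text
t 17.875 plate xy mm [-21.65993778 -78.12516834] z 48.209841650501694 tool y deg in plate -78.87119044126146 w 0.000336555811294599 F [  0.5 -12.8   2.7] q [-0.38  0.22  1.91 -0.01  1.01  0.81]
tcp rel pivot in tool xy [-71.86131116004151, 25.126590861503] implied lever deg 93.87119044126146
```

Request:
arm_command([
  [1,[0,-0.002,0],0],
  [1,[0,-0.002,0],0],
  [1,[0,0,0],0],
])

```text
time_s: 18.25
tcp_pos: [0.5422, -0.0945, 0.0483]
orientation: [3.073, 0.606, 0.002]
ft_force: [-1.2, -16.4, 2.3]
gripper_width: 0.0005
grip_force: 7.4
```

```bash
python3 -c "from h import *;st();lev()"
```

```text
t 18.25 plate xy mm [-22.707799   -75.23624928] z 48.27848108245122 tool y deg in plate -78.8504070526966 w 0.000497667466259124 F [ -1.2 -16.4   2.3] q [-0.37  0.21  1.91 -0.01  1.01  0.81]
tcp rel pivot in tool xy [-72.3396877201244, 22.063249839633862] implied lever deg 93.8504070526966
```

Force has risen to 16 N with the lever at about 1.65 or more, so it is jammed. I retreat and check.

Request:
arm_command([
  [1,[0,0.01,0],0],
  [1,[0,0.02,0],0],
  [1,[0,0,-0.05],0],
  [1,[0,0,-0.05],0],
  [1,[0,0.05,-0.02],0],
  [1,[0,0.05,0],0],
  [1,[0,0.05,0],0],
  [1,[0,0.05,0],0],
  [1,[0,0.05,0],0],
  [1,[0,0,0],0],
])

```text
time_s: 19.5
tcp_pos: [0.646, -0.3525, 0.1646]
orientation: [-3.082, -0.599, 0.001]
ft_force: [0.8, 0.8, -0.5]
gripper_width: 0.0006
grip_force: 0.0
```

```bash
python3 - <<'E'
from h import *; st(); hous("a5")
from workcell import imaging
d=imaging.get_image("side"); np.savez("side5.npz",**d)
a=cv2.imread("pics/a5.png"); b=cv2.resize(d["frame"][160:300,190:370],None,fx=2.2,fy=2.2,interpolation=cv2.INTER_CUBIC)[:,:,::-1]
a=cv2.resize(a,(396,330)); b=cv2.resize(b,(396,308)); cv2.imwrite("pics/f.png",np.hstack([a[:308],b]))
E
```

```text
t 19.5 plate xy mm [  29.13222239 -348.41071709] z 164.61706163512847 tool y deg in plate -79.17500767655453 w 0.0005908936104299396 F [ 0.8  0.8 -0.5] q [-0.65  0.47  1.34  0.    1.33  0.53]
housing plate mm [[19.07941093 31.99866339]] size [73.84345245 99.39447021] deg rel 0.7688370101466973
```

View pics/f.png

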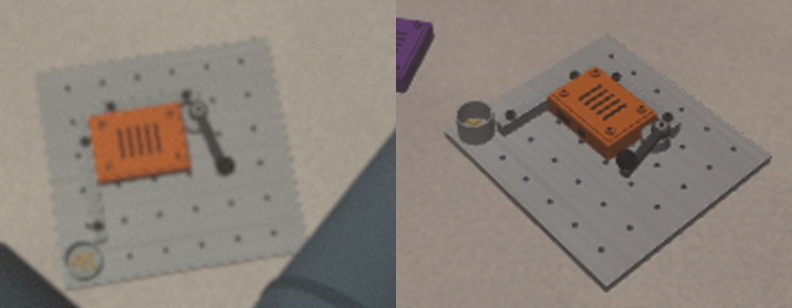

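```bash
python3 - <<'E'
from h import *
d=np.load("top0.npz")
for u,z in (((220+226/2.2,140+167/2.2),.055),((220+198/2.2,140+110/2.2),.04)):
    k=toplate(ray(d,[u],z))[0]*1000; print(k)
    v=k-[44,-39.6]; print(np.hypot(*v), -75-np.degrees(np.arctan2(v[1],v[0])))
d=np.load("side5.npz")
u=(190+(627-396)/2.2,160+158/2.2); k=toplate(ray(d,[u],.055))[0]*1000; v=k-[44,-39.6]; print("side knob",k,np.hypot(*v),-75-np.degrees(np.arctan2(v[1],v[0])))
E
```

```text
[-26.72993026 -56.55624502]
72.73401734654215 91.5187732660774
[ 44.09637266 -38.00933251]
1.5935842426212923 -161.53289886880503
side knob [-23.36247584 -57.4920241 ] 69.69811818459566 90.12521860426483
```

```bash
python3 - <<'E'
from h import *
for n in("side3","side5"):
    d=np.load(n+".npz"); c=big(orange(d),(285,208))[:,0]
    e=c[[c[:,0].argmin(),c[:,1].argmin()]]; print(n,e.tolist(),cv2.boundingRect(c))
    # straight top-left edge and lower edges: fit of hull sides
    x=c[(c[:,0]<275)&(c[:,1]<203)]; print(toplate(ray(d,x[[0,-1]],.038))*1000)
E
```

```text
side3 [[260, 203], [279, 191]] (260, 191, 48, 37)
[[ 28.92952035  76.00612984]
 [-11.90268669  78.42803732]]
side5 [[259, 204], [279, 191]] (259, 191, 49, 36)
[[ 31.28776862  78.73620478]
 [-11.90268669  78.42803732]]
```

The housing hasn't shifted from its seat, the lever is locked at about 1.6 rad, and the robot is clear. I'm handing in.

```bash
python3 -c "
from workcell import env
print(env.hand_in())"
```

```text
the job is handed in; nothing more can be done
None
```

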